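Push a stuck core out of its barrel into the sample tray

ROBOT

A 7-joint arm with a two-finger parallel gripper is mounted at the origin on a cart in front of the work surface, level with it; the furniture and walls round the work are solid. World frame = base frame: x ahead of the robot, y to its left, z up, the work surface at z = 0. Lengths are in m, angles in rad, forces in N, time in s.
With the tool pointing down it reaches from about 0.4 to 0.85 m from the base axis. Payload 4.5 kg.
Tool frame: the origin (TCP) lies between the finger pads; the fingertips stand 14 mm ahead of it and the grasp point (between the pads) lies 5 mm behind it; z points along the fingers, y is the line along which they close (so a half turn about z gives the same grasp; the last joint's range is limited). The gripper opens to 85 mm and grips with 20 to 120 N. Pads are 22 mm wide; open, the fingers measure 114 mm over their backs; the gripper's body (76 mm by 85 mm) begins 54 mm behind the grasp point. The pads swing forward as they close: fully open they stand 13 mm farther back than shut.
Start: joints at [-1.123, 0.689, -0.195, 1.565, 0.157, 0.902, -0.215], TCP at [0.251, 0.572, 0.245] pointing down, gripper open.
Joint ranges: [-3.01, 3.01], [-0.46, 2.08], [-1.47, 1.51], [0.13, 2.56], [-1, 4.14], [0.04, 2.09], [-2.66, 2.66]. Speed limits (rad/s): [2.57, 2.57, 3.14, 3.14, 3.14, 3.14, 3.14].

INTERFACE

Orientations are given as a unit quaternion [x, y, z, w].
In Python, from plant import manip gives the robot as it stands. The module is installed in compiled form; this text tells all that it offers.
- The arm moves only by the tool jog_arm, never from a script. Its argument "rows" is one flat list of numbers, 7 for each row, row after row: the turn, a rotation vector about the tool's x, y, z in rad, then the shift along the tool's x, y, z in m, then the opening, from -1 (shut) to 1 (fully open), so that 0 is half open. A call has 1 to 20 rows; each row is the pose to reach, as a shift and turn from the pose commanded when the call began, along the tool's axes at that moment; what a row does not reach only later rows make up. A row lasts 1/10 s, in which the tool goes at most 50 mm and 8.59 degrees, less where a joint would pass 70% of its speed; a pose out of reach is approached as far as the arm can. A call with a gripper value outside its range is refused whole. The fingers move at their own pace and stop on an object; "grip_force" is the grip in N (left out, the last holds). Time passes only in rows, so rows that repeat a pose let the fingers close. It gives the time, the measured TCP pose, the force, the opening and the grip force at its end, in the units of the state.
- manip.observe(): the state, without advancing time (a new reading comes with each control period).
- manip.snapshot(name): name is "scene" or "top"; returns a dict with "pixels" (400x640x3 uint8, blue, green, red), "intrinsics" (3x3 intrinsics, pixels), "D" ([k1, k2, p1, p2, k3] as OpenCV has them; the pictures are not rectified), "world_from_camera" (4x4, takes a point from camera to world coordinates). Camera axes: x right, y down, z forward; pixel columns grow to the right and rows downward; lengths in m; the calibration is good to about 2 mm. A picture is of the moment at which its call begins. There is no depth.
- manip.sign_off(): hands the job in; it is judged then, once.
The state is a dict: "time_s": time; "q": joint angles; "qvel": joint speeds; "joint_torque": joint torques, N m; "tool_pos": TCP position; "orientation": TCP orientation; "wrist_force": force on the tool from outside, world axes, zero at the start; "ft_torque": the same for the moment, N m; "opening": finger opening in m; "grasp_force": force on a finger pad.
Only numpy, scipy, OpenCV 4.12 (cv2) and the standard library are available. Lean on these libraries where they do the work, as an engineer would, in place of code of your own. Each camera call takes 0.05 s, during which the arm holds its last target. There are 200 camera calls.

TASK

A stone core is stuck in the steel barrel clamped on the stand. Slide the empty tray up so that it lies under the barrel end that faces it, then take the plunger by its wooden handle and push its rod through the barrel from the other end until the core drops out into the tray; do not touch the core with the fingers or let it land on the bench. Finally draw the plunger out again and lay it down flat on the bench, leaving the core in the tray and the bottle, tape roll and jar where they are.

Things in the scene. Friction and masses are not known exactly. Their poses are not given: they have to be found in the camera images.
- stand: Fixed grey stand; base plate 90 mm (x) by 55 mm (y), 12 mm thick, from y = -40 to +15 mm. Origin on the bench under the barrel's middle. A steel barrel (open tube 90 mm long, outside 35 mm, bore 28 mm, clamp bands 41 mm over) is clamped level on it, its axis along the stand's y, 85 mm above the bench. Push towards +y.
- detent (a joint): Spring retainer on top of the barrel at the stand's y = -12 mm, black knob reaching 42 mm above the barrel's axis. Its pin presses on the core (about 6 N): pushing takes up to about 10 N until the core's tail has passed it, then the core slides easily. Value: pin height in m, about 0 (within 1 mm) on the core, -0.002 past it. No need to handle it.
- inlet (a point): Centre of the barrel's open end at the stand's -y side (85 mm up), where the plunger rod goes in; axes as the stand's.
- outlet (a point): Centre of the barrel's open end at the stand's +y side (85 mm up), which overhangs the base plate by 30 mm and faces the tray; the core comes out here. Axes as the stand's.
- core: Plain stone cylinder, 25 mm diameter, 60 mm long, inside the barrel, within 8 mm of its middle; origin at its centre, y along its length.
- plunger: Push tool lying flat on the bench, 200 mm long, 160 g: square wooden handle 70 mm long (y), 28 mm wide (x), 32 mm high (z), then a steel rod of 14 mm diameter, 130 mm long, along +y (22 mm collar, 5 mm long, at the handle). Origin: underside of the handle's middle. It balances level on the handle, rod axis 16 mm above the bench.
- handle_mid (a point): Centre of the plunger's wooden handle, on the rod's axis, 16 mm above its underside; axes as the plunger's. Good place to grasp, across x.
- plunger_tip (a point): End face of the plunger's rod, on its axis, 165 mm along +y from handle_mid.
- tray_floor (a point): Centre of the inner floor of the loose aluminium tray (300 g; outside 110 mm in x, 150 mm in y, 25 mm high; walls and floor 4 mm; two low lengthwise ribs); 4 mm above its underside. The stand's base lets its near end go at most 30 mm in under the outlet; the core comes to rest 30 to 90 mm beyond the outlet. Its -y end faces the barrel at the start.
- tray_lug (a point): Grip point of the grey lug at the middle of the tray's +y end, 91 mm from the tray's middle and 30 mm above the bench; the lug is 14 mm thick (x), 32 mm long (y) and its top is 44 mm above the bench. Grasp it across x to slide the tray.
- amber: Brown bottle, 63 mm diameter, 125 mm tall, standing; origin under its middle. Leave it alone.
- tape: Roll of tape lying flat, 65 mm diameter, 20 mm high; origin under its middle. Leave it alone.
- squat_jar: Open squat glass jar, 69 mm diameter, 50 mm high; origin under its middle. Leave it alone.
Things that resemble listed ones, but are neither listed nor needed, are in the scene too. Several things look just like the plunger: the one meant starts farthest to the robot's left.

How it is judged:
By the outcome, as a careful person would: the job done as asked, in the order asked, and still so for the second after the job is handed in, with the robot touching nothing.
It also fails if it takes over 59 s, if anything falls off the work surface, if the arm or the gripper's body presses on something with over 40 N, if the wrist force passes 120 N, or if a joint passes its speed limit or range.

## Working session

There is one attempt and no reset: what is moved stays moved. The work goes in short steps, Python scripts to look and compute and a tool call to move; the robot and the scene stay as the last step left them, time stands still between calls to the robot, and variables do not carry over. Pictures are saved under pics/ and viewed, at most 10 in all, crops included, and the job is handed in when it is done.

Besides the shell and the picture viewer there is one more tool, called after ">>>" as name(argument=value, ...), one argument or row to a line, values as JSON. jog_arm: Moves the arm, as the interface text tells. Its arguments: {"type":"object","properties":{"rows":{"type":"array"},"grip_force":{"type":"number"}},"required":["rows"]}

```bash
mkdir -p pics
cat > h.py <<'E'
import numpy as np, cv2, pickle
from plant import manip
def snap(n,f):
    s=manip.snapshot(n); cv2.imwrite(f'pics/{f}.png',s['pixels']); pickle.dump(s,open(f'{n}.pkl','wb')); return s
def load(n): return pickle.load(open(f'{n}.pkl','rb'))
def world(s,px,z):
    "pixels -> world points at height z"
    K,D,T=map(np.array,(s['intrinsics'],s['D'],s['world_from_camera']))
    p=np.array(px,float).reshape(-1,1,2); u=cv2.undistortPoints(p,K,D).reshape(-1,2)
    d=np.c_[u,np.ones(len(u))]@T[:3,:3].T; o=T[:3,3]
    return o+d*((np.broadcast_to(z,len(u))-o[2])/d[:,2])[:,None]
def proj(s,P):
    K,D,T=map(np.array,(s['intrinsics'],s['D'],s['world_from_camera'])); M=np.linalg.inv(T)
    return cv2.projectPoints(np.array(P,float).reshape(-1,1,3),cv2.Rodrigues(M[:3,:3])[0],M[:3,3],K,D)[0].reshape(-1,2)
E
python3 - <<'E'
from h import *
np.set_printoptions(precision=3,suppress=True)
for n in('scene','top'):
    s=snap(n,n+'0'); print(n,np.array(s['world_from_camera']),np.array(s['intrinsics'])[0,0])
o=manip.observe();print({k:np.round(v,3) for k,v in o.items()})
E
```

```text
scene [[ 0.827 -0.405  0.389 -0.025]
 [-0.562 -0.596  0.573 -1.001]
 [-0.    -0.693 -0.721  1.155]
 [ 0.     0.     0.     1.   ]] 444.5509909232016
top [[-0.027 -0.98   0.195  0.242]
 [-1.     0.027 -0.    -0.194]
 [-0.005 -0.195 -0.981  1.517]
 [ 0.     0.     0.     1.   ]] 361.6332161923966
{'time_s': np.float64(0.1), 'q': array([-1.123,  0.69 , -0.195,  1.566,  0.157,  0.903, -0.215]), 'qvel': array([-0.001, -0.002, -0.002, -0.004, -0.   , -0.001, -0.001]), 'joint_torque': array([ -0.004, -54.06 ,  -1.272, -15.899,   0.009,   0.004,   0.   ]), 'tool_pos': array([0.251, 0.572, 0.245]), 'orientation': array([ 0.205,  0.979, -0.001, -0.   ]), 'wrist_force': array([ 0.399, -0.54 , -0.414]), 'ft_torque': array([-0.039, -0.026, -0.015]), 'grasp_force': np.float64(0.0), 'opening': np.float64(0.085)}
```

View pics/top0.png

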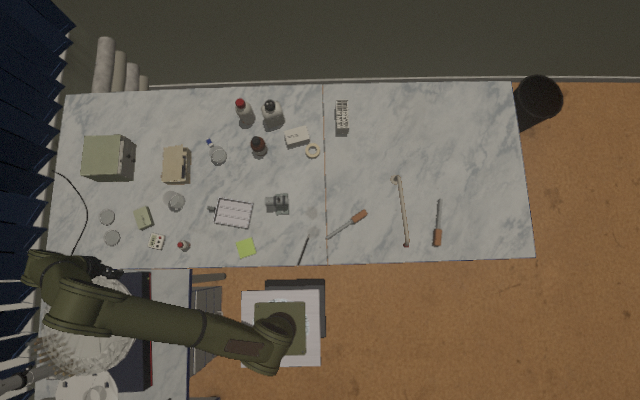

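View pics/scene0.png

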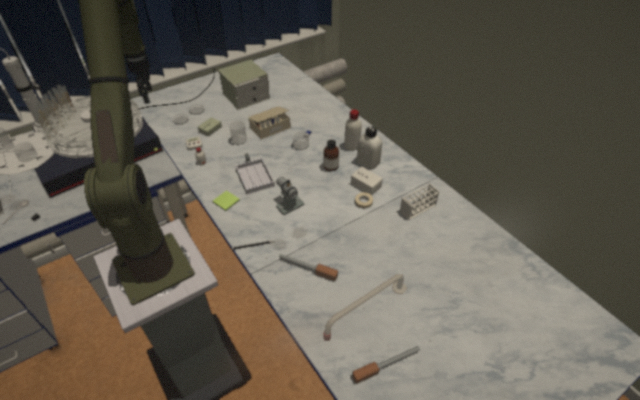

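Top picture: the tray is at (234,213) with its lug at (211,209), and the stand is at (278,204). Plunger look-alikes: (347,224) with handle at the (360,215) end, (437,222) with handle at (437,238), the long thing at (402,210), and the black stick at (303,250). The leftmost one (largest y) with a wooden handle is (347,224). I'll check it in a close crop.

Run:
```python
from h import *
np.set_printoptions(precision=3,suppress=True)
a=load('top')['pixels'][180:270,200:380]; a=cv2.resize(a,None,fx=4.4,fy=4.4,interpolation=cv2.INTER_CUBIC)
b=load('scene')['pixels'][140:290,190:390]; b=cv2.resize(b,None,fx=4,fy=4,interpolation=cv2.INTER_CUBIC)
cv2.imwrite('pics/ct.png',a); cv2.imwrite('pics/cs.png',b)
s=load('top')
print(world(s,[(211,209),(234,213),(278,204),(327,238),(360,215),(437,222),(312,236)],0.016))
```

```text
[[ 0.486  0.289  0.016]
 [ 0.466  0.19   0.016]
 [ 0.5    0.004  0.016]
 [ 0.352 -0.198  0.016]
 [ 0.444 -0.339  0.016]
 [ 0.405 -0.66   0.016]
 [ 0.361 -0.136  0.016]]
```

View pics/ct.png

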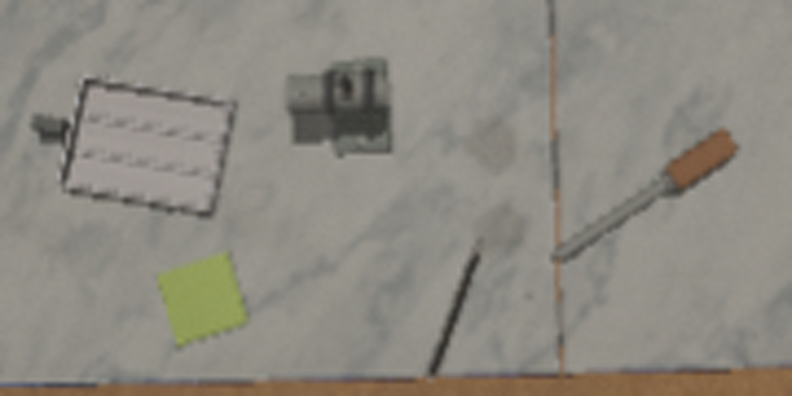

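View pics/cs.png

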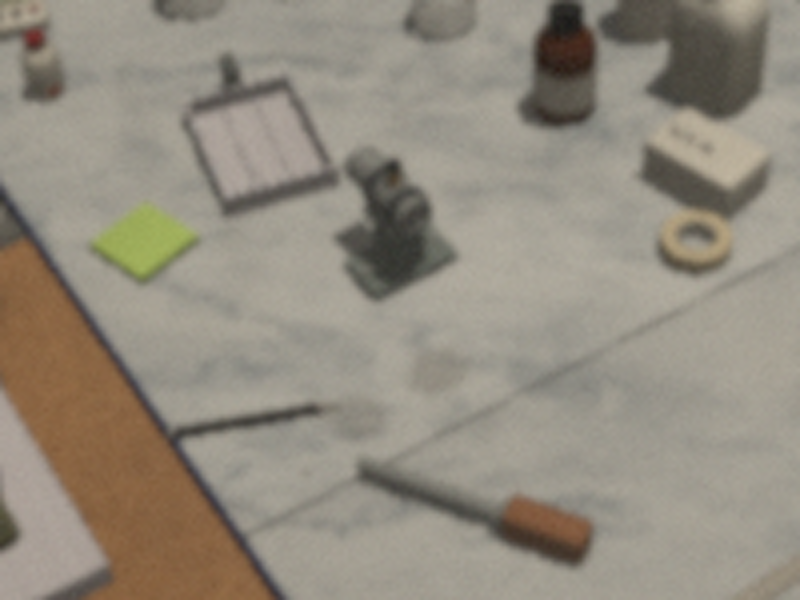

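The crops confirm it. The plunger at (347,224) has a wooden handle at lower y and its rod points to +y/-x. I'll fit the poses from labelled points in both views and draw an overlay to check them.

```bash
cat > fit.py <<'E'
from h import *
from scipy.optimize import least_squares
T,S=load('top'),load('scene')
ct=lambda u,v:((u+.5)/4.4-.5+200,(v+.5)/4.4-.5+180)
cs=lambda u,v:((u+.5)/4-.5+190,(v+.5)/4-.5+140)
def pts(p,M):
    M=np.array(M,float); c,s=np.cos(p[2]),np.sin(p[2])
    return np.c_[p[0]+c*M[:,0]-s*M[:,1],p[1]+s*M[:,0]+c*M[:,1],M[:,2]]
def fit(p0,obs):
    def r(p): return np.concatenate([(proj(s,pts(p,[m]))-px).ravel() for s,m,px in obs])
    q=least_squares(r,p0,loss='soft_l1'); return q.x,r(q.x).reshape(-1,2)
E
cat > f1.py <<'E'
from fit import *
np.set_printoptions(precision=3,suppress=True)
z=.025
tray=fit([.466,.19,-.2],[(T,(.055,.075,z),ct(86,78)),(T,(.055,-.075,z),ct(237,101)),(T,(-.055,.075,z),ct(63,188)),(T,(-.055,-.075,0),ct(213,215)),
 (S,(-.055,.075,z),cs(185,120)),(S,(.055,.075,z),cs(288,78)),(S,(.055,-.075,0),cs(337,183)),(S,(-.055,-.075,0),cs(228,213))])
st=fit([.49,0,0],[(T,(-.045,-.04,0),ct(392,153)),(T,(-.045,.015,0),ct(341,157)),
 (S,(-.045,-.04,0),cs(377,300)),(S,(.045,-.04,.012),cs(457,251)),(S,(-.045,.015,.012),cs(337,238)),
 (T,(.0175,.045,.085),ct(289,75)),(T,(-.0175,.045,.085),ct(289,113))])
pl=fit([.444,-.339,.57],[(T,(0,.165,.016),ct(556,257)),(T,(.014,-.035,.032),ct(724,129)),(T,(-.014,-.035,.032),ct(738,150)),(T,(.014,.035,.032),ct(666,170)),(T,(-.014,.035,.032),ct(683,191)),
 (S,(0,.165,.016),cs(362,467)),(S,(.014,-.035,.032),cs(592,521)),(S,(-.014,-.035,0),cs(579,563)),(S,(.014,.035,.032),cs(515,497)),(S,(-.014,.035,0),cs(503,528))])
np.save('poses.npy',[tray[0],st[0],pl[0]])
for n,f in zip(('tray','stand','plunger'),(tray,st,pl)): print(n,f[0],'deg',np.degrees(f[0][2]),'\n',f[1].T)
box=lambda a,b,c,d,e,f:[(x,y,w) for w in(e,f) for x,y in((a,c),(b,c),(b,d),(a,d),(a,c))]
th=np.linspace(0,2*np.pi,24); cyl=lambda r,y0,y1,h:[(r*np.cos(t),y,h+r*np.sin(t)) for y in(y0,y1) for t in th]
M=[(tray[0],box(-.055,.055,-.075,.075,0,.025)),(tray[0],box(-.007,.007,.075,.107,.016,.044)),(st[0],box(-.045,.045,-.04,.015,0,.012)),(st[0],cyl(.0175,-.045,.045,.085)),(pl[0],box(-.014,.014,-.035,.035,0,.032)),(pl[0],cyl(.007,.035,.165,.016))]
out=[]
for s,(x,y,w,h,k) in((T,(200,180,180,90,4.4)),(S,(190,140,200,150,3))):
    im=cv2.resize(s['pixels'][y:y+h,x:x+w],None,fx=k,fy=k,interpolation=cv2.INTER_CUBIC)
    for p,m in M:
        q=((proj(s,pts(p,m))-(x,y)+.5)*k-.5)
        cv2.polylines(im,[np.round(q*8).astype(np.int32)],False,(0,255,0),1,cv2.LINE_AA,3)
    out.append(im)
w=max(i.shape[1] for i in out); out=[cv2.copyMakeBorder(i,0,0,0,w-i.shape[1],cv2.BORDER_CONSTANT) for i in out]
v=np.vstack(out); cv2.imwrite('pics/ov.png',cv2.resize(v,None,fx=min(1,600/v.shape[0]),fy=min(1,600/v.shape[0]),interpolation=cv2.INTER_AREA))
o=manip.observe();print(o['tool_pos'])
E
python3 f1.py
```

```text
tray [ 0.469  0.189 -0.187] deg -10.738777570145634 
 [[-0.084  0.176 -0.453  1.705 -1.695 -0.396  0.36  -0.494]
 [-0.865 -0.506 -0.291  0.002 -4.341 -1.145  1.237  1.9  ]]
stand [0.504 0.002 0.041] deg 2.329780144466561 
 [[ 0.242 -1.116 -1.063 -0.296  0.358 -0.23   0.08 ]
 [-0.864 -0.906  0.799 -0.134  4.982  0.009 -0.093]]
plunger [ 0.441 -0.336  0.566] deg 32.404064930821704 
 [[ 0.656  0.504  1.21  -0.159 -0.154 -1.591  0.337 -0.066 -1.157 -1.676]
 [-0.21  -1.239 -0.475 -1.192 -0.372 -0.919 -0.414  1.961 -1.676  3.303]]
[0.251 0.572 0.245]
```

View pics/ov.png

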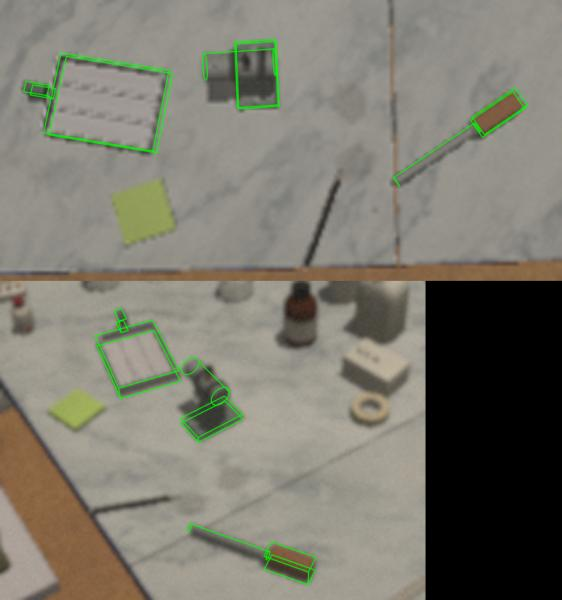

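The overlay fits the tray and plunger. One stand label was on the barrel's shadow rather than the plate corner, so I'll redo that. First I'll write a helper that works out moves, and compute the approach to the lug.

```bash
cat > mv.py <<'E'
import numpy as np, sys
from scipy.spatial.transform import Rotation as R
from plant import manip
np.set_printoptions(precision=4,suppress=True)
def delta(p,ang_deg):
    "jog (turn, shift) to TCP p, tool down, closing axis at ang_deg (mod 180)"
    o=manip.observe(); Rc=R.from_quat(o['orientation']); y=Rc.as_matrix()[:,1]
    cur=np.degrees(np.arctan2(y[1],y[0])); d=(ang_deg-cur+90)%180-90
    a=np.radians(cur+d); M=np.array([[-np.sin(a)*-1,np.cos(a),0],[-np.cos(a),np.sin(a),0],[0,0,-1]])
    return (Rc.inv()*R.from_matrix(M)).as_rotvec(), Rc.inv().apply(np.array(p)-o['tool_pos'])
def show():
    o=manip.observe(); y=R.from_quat(o['orientation']).as_matrix()
    print('t',round(o['time_s'],2),'p',o['tool_pos'],'ang',np.degrees(np.arctan2(y[1,1],y[0,1])).round(2),'z',y[:,2],'F',o['wrist_force'],'op',o['opening'],'g',o['grasp_force'],'q',o['q'])
if __name__=='__main__':
    show(); a=list(map(float,sys.argv[1:])); print(*delta(a[:3],a[3]))
E
sed -i "s/(S,(-.045,.015,.012),cs(337,238))/(S,(-.045,.015,.012),cs(345,264))/" f1.py; python3 f1.py|grep -A3 stand; python3 mv.py .486 .280 .12 -10.7
```

```text
stand [0.504 0.    0.062] deg 3.5565235305905443 
 [[ 0.819 -0.523 -0.435  0.022 -1.305  0.069  0.566]
 [-1.141 -0.907  1.091 -0.159 -1.094  0.188  0.074]]
plunger [ 0.441 -0.336  0.566] deg 32.404064930821704 
t 0.1 p [0.2511 0.5717 0.2446] ang 66.29 z [-0.0005 -0.0016 -1.    ] F [ 0.3992 -0.5395 -0.414 ] op 0.08526244597835766 g 0.0 q [-1.1232  0.6899 -0.1945  1.5663  0.1573  0.9025 -0.2151]Traceback (most recent call last):
  File "mv.py", line 15, in <module>
    show(); a=list(map(float,sys.argv[1:])); print(*delta(a[:3],a[3]))
                                                    ~~~~~^^^^^^^^^^^^
  File "mv.py", line 10, in delta
    return (Rc.inv()*R.from_matrix(M)).as_rotvec(), Rc.inv().apply(np.array(p)-o['tool_pos'])
                     ~~~~~~~~~~~~~^^^
  File "scipy/spatial/transform/_rotation.pyx", line 1143, in scipy.spatial.transform._rotation.Rotation.from_matrix
ValueError: Non-positive determinant (left-handed or null coordinate frame) in rotation matrix 0: [[-0.1857  0.9826  0.    ]
 [-0.9826 -0.1857  0.    ]
 [ 0.      0.     -1.    ]].
```

```bash
sed -i 's/\[-np.sin(a)\*-1,np.cos(a),0\],\[-np.cos(a),np.sin(a),0\]/[-np.sin(a),np.cos(a),0],[np.cos(a),np.sin(a),0]/' mv.py;  python3 mv.py .486 .280 .12 -10.7
```

```text
t 0.1 p [0.2511 0.5717 0.2446] ang 66.29 z [-0.0005 -0.0016 -1.    ] F [ 0.3992 -0.5395 -0.414 ] op 0.08526244597835766 g 0.0 q [-1.1232  0.6899 -0.1945  1.5663  0.1573  0.9025 -0.2151]
[-0.0013  0.0012  1.3438] [-0.3323 -0.1725  0.1249]
```

>>> jog_arm(
  rows=[0,0,1.344,-0.332,-0.172,0.125,1,0,0,1.344,-0.332,-0.172,0.125,1,0,0,1.344,-0.332,-0.172,0.125,1,0,0,1.344,-0.332,-0.172,0.125,1,0,0,1.344,-0.332,-0.172,0.125,1,0,0,1.344,-0.332,-0.172,0.125,1,0,0,1.344,-0.332,-0.172,0.125,1,0,0,1.344,-0.332,-0.172,0.125,1,0,0,1.344,-0.332,-0.172,0.125,1,0,0,1.344,-0.332,-0.172,0.125,1,0,0,1.344,-0.332,-0.172,0.125,1,0,0,1.344,-0.332,-0.172,0.125,1],
)

```text
time_s: 1.3
tool_pos: [0.4852, 0.283, 0.1205]
orientation: [0.768, 0.64, 0.0, -0.001]
wrist_force: [0.3, -0.0, -0.3]
opening: 0.0855
grasp_force: 0.0
```

Run:
```python
from h import *
from fit import pts
import mv
mv.show()
P=np.load('poses.npy')
ims=[]
for n,(x,y,w,h),k in (('top',(195,185,110,65),5),('scene',(220,140,120,80),5)):
    s=snap(n,n+'1'); im=cv2.resize(s['pixels'][y:y+h,x:x+w],None,fx=k,fy=k,interpolation=cv2.INTER_CUBIC)
    ims.append(cv2.resize(im,(550 if n=='top' else 410, 325 if n=='top' else 273)))
w=550; ims[1]=cv2.copyMakeBorder(ims[1],0,0,0,140,cv2.BORDER_CONSTANT)
cv2.imwrite('pics/v1.png',np.vstack(ims))
print(mv.delta((.486,.280,.025),-10.7))
```

```text
t 1.3 p [0.4852 0.283  0.1205] ang -10.42 z [-0.0004  0.0013 -1.    ] F [ 0.3436 -0.0226 -0.3395] op 0.08554029883999593 g 0.0 q [-0.6682  0.791   0.1004  1.8728 -0.1564  0.485  -0.6408]
(array([-0.0003, -0.0011,  0.0034]), array([-0.0026,  0.001 ,  0.0956]))
```

View pics/v1.png

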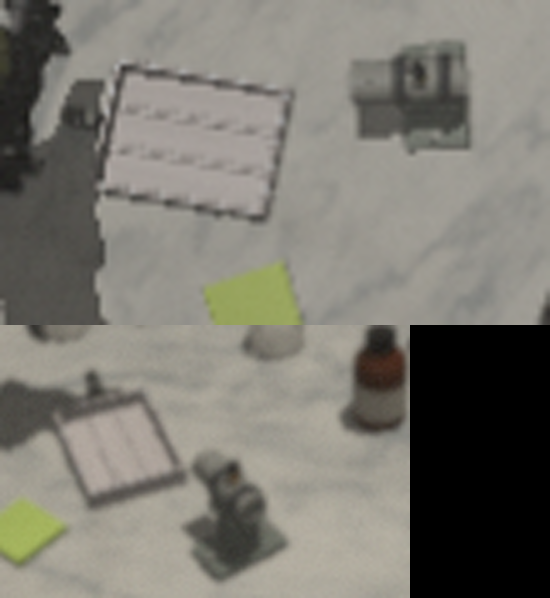

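Top picture: the tray and lug (lug near (85,105) in the crop) are free, and the hand is above the lug once parallax is allowed for. I'll go down and grip the lug.

>>> jog_arm(
  rows=[0,0,0.003,-0.003,0.001,0.04,1,0,0,0.003,-0.003,0.001,0.08,1,0,0,0.003,-0.003,0.001,0.096,1,0,0,0.003,-0.003,0.001,0.096,0,0,0,0.003,-0.003,0.001,0.096,-1,0,0,0.003,-0.003,0.001,0.096,-1,0,0,0.003,-0.003,0.001,0.096,-1,0,0,0.003,-0.003,0.001,0.096,-1,0,0,0.003,-0.003,0.001,0.096,-1],
  grip_force=40,
)

```text
time_s: 2.3
tool_pos: [0.4877, 0.2785, 0.0254]
orientation: [0.771, 0.637, 0.001, 0.0]
wrist_force: [1.6, 0.1, 6.9]
opening: 0.0136
grasp_force: 39.6
```

Run:
```python
from fit import *
import mv
mv.show()
# refit stand with the earlier pictures, using the 5x crop (top)
c5=lambda u,v:((u+.5)/5-.5+195,(v+.5)/5-.5+185)
k=5*410/600
s5=lambda u,v:((u+.5)/k-.5+220,(v-325+.5)/k-.5+140)
r=fit([.504,0,.05],[(T,(-.045,-.04,0),c5(470,151)),(T,(-.045,.015,0),c5(411,154)),(T,(.0175,.045,.085),c5(351,60)),(T,(-.0175,.045,.085),c5(352,97)),
 (S,(-.045,-.04,0),s5(219,580)),(S,(.045,-.04,.012),s5(287,540)),(S,(-.045,.015,.012),s5(191,549)),(T,(0,-.012,.127),c5(420,75))])
print(r[0],np.degrees(r[0][2]),'\n',r[1].T)
```

```text
t 2.3 p [0.4877 0.2785 0.0254] ang -10.92 z [ 0.0024  0.0011 -1.    ] F [1.6093 0.1284 6.9091] op 0.013648354682110049 g 39.645631313323975 q [-0.6373  0.9528  0.062   1.8975 -0.1738  0.2937 -0.6256]
[0.5034 0.0005 0.0345] 1.9779575447308466 
 [[ 0.5649 -0.5875  0.5834  0.6415 -0.9115  0.0489 -1.2204 -0.355 ]
 [-1.1746 -0.9855  0.0428  1.1808  1.357  -0.0399 -0.9347 -1.4573]]
```

Lug gripped: opening 13.6 mm against the 14 mm expected.

```bash
python3 mv.py .4945 .193 .0255 2.7
```

```text
t 2.3 p [0.4877 0.2785 0.0254] ang -10.92 z [ 0.0024  0.0011 -1.    ] F [1.6093 0.1284 6.9091] op 0.013648354682110049 g 39.645631313323975 q [-0.6373  0.9528  0.062   1.8975 -0.1738  0.2937 -0.6256]
[ 0.0023 -0.0013 -0.2377] [-0.0826  0.0229 -0.0001]
```

>>> jog_arm(
  rows=[0,0,-0.024,-0.008,0.002,0,-1,0,0,-0.048,-0.017,0.005,0,-1,0,0,-0.071,-0.025,0.007,0,-1,0,0,-0.095,-0.033,0.009,0,-1,0,0,-0.119,-0.041,0.011,0,-1,0,0,-0.143,-0.05,0.014,0,-1,0,0,-0.166,-0.058,0.016,0,-1,0,0,-0.19,-0.066,0.018,0,-1,0,0,-0.214,-0.074,0.021,0,-1,0,0,-0.238,-0.083,0.023,0,-1,0,0,-0.238,-0.083,0.023,0,-1,0,0,-0.238,-0.083,0.023,0,-1],
)

```text
time_s: 3.5
tool_pos: [0.4941, 0.1932, 0.0254]
orientation: [0.69, 0.724, 0.001, 0.0]
wrist_force: [0.4, 1.9, 8.5]
opening: 0.0135
grasp_force: 40.3
```

Run:
```python
from h import *
import mv
mv.show()
ims=[]
for n,(x,y,w,h),k in (('top',(210,185,90,50),6),('scene',(220,140,100,80),3.4)):
    s=snap(n,n+'2'); ims.append(cv2.resize(s['pixels'][y:y+h,x:x+w],None,fx=k,fy=k,interpolation=cv2.INTER_CUBIC))
ims[1]=cv2.copyMakeBorder(ims[1],0,0,0,200,cv2.BORDER_CONSTANT)
cv2.imwrite('pics/v2.png',np.vstack(ims))
```

```text
t 3.5 p [0.4941 0.1932 0.0254] ang 2.79 z [ 0.0017  0.0018 -1.    ] F [0.3936 1.9246 8.4973] op 0.01347183009968344 g 40.330084562301636 q [-0.4599  0.9348  0.0013  1.989  -0.0087  0.2155 -0.4018]
```

View pics/v2.png

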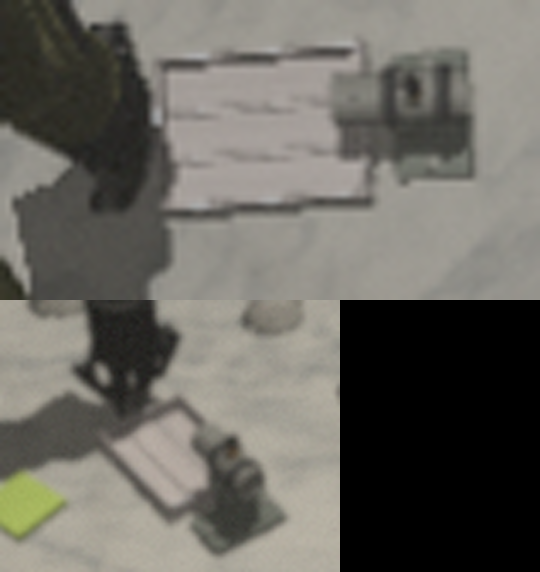

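Run:
```python
from fit import *
c=lambda u,v:((u+.5)/6-.5+210,(v+.5)/6-.5+185)
W=lambda u,v,z:world(T,[c(u,v)],z)[0].round(4)
print('tray near end',W(372,203,0.0),W(367,202,.025),'rim top corner',W(362,42,.025),'left',W(162,62,.025),W(166,213,.025))
print('base edge',W(404,184,0),W(404,184,.012),W(472,178,0),'outlet',W(331,74,.085),W(331,118,.085))
```

```text
tray near end [0.4413 0.0336 0.    ] [0.4388 0.0333 0.025 ] rim top corner [0.5522 0.0371 0.025 ] left [0.5417 0.1783 0.025 ] [0.4348 0.1734 0.025 ]
base edge [0.4542 0.011  0.    ] [0.4526 0.0094 0.012 ] [ 0.4572 -0.0371  0.    ] outlet [0.5183 0.0487 0.085 ] [0.4882 0.0485 0.085 ]
```

The tray's near end is about 15 mm in under the outlet, with roughly 18 mm left to the base. I'll nudge it 6 mm further in and 4 mm in +x, then release and lift.

>>> jog_arm(
  rows=[0,0,0,-0.003,0.002,0,-1,0,0,0,-0.006,0.004,0,-1,0,0,0,-0.006,0.004,0,-1,0,0,0,-0.006,0.004,0,0.5,0,0,0,-0.006,0.004,0,1,0,0,0,-0.006,0.004,0,1,0,0,0,-0.006,0.004,0,1,0,0,0,-0.006,0.004,-0.04,1,0,0,0,-0.006,0.004,-0.09,1,0,0,0,-0.006,0.004,-0.14,1,0,0,0,-0.006,0.004,-0.19,1,0,0,0,-0.006,0.004,-0.2,1,0,0,0,-0.006,0.004,-0.2,1],
)

```text
time_s: 4.9
tool_pos: [0.4988, 0.1861, 0.226]
orientation: [0.69, 0.723, 0.002, 0.001]
wrist_force: [0.7, 0.3, -0.8]
opening: 0.0854
grasp_force: 0.0
```

```bash
python3 mv.py .441 -.336 .22 32.4
```

```text
t 4.9 p [0.4988 0.1861 0.226 ] ang 2.68 z [ 0.0038  0.001  -1.    ] F [ 0.7256  0.257  -0.8408] op 0.08541635165079094 g 0.0 q [-0.4514  0.591   0.0117  1.8767 -0.0093  0.6701 -0.3876]
[ 0.004   0.0002 -0.5186] [-0.5189 -0.0822  0.0053]
```

>>> jog_arm(
  rows=[0.004,0,-0.05,-0.05,-0.008,0,1,0.004,0,-0.1,-0.1,-0.016,0,1,0.004,0,-0.2,-0.2,-0.032,0,1,0.004,0,-0.3,-0.3,-0.048,0,1,0.004,0,-0.4,-0.4,-0.063,0,1,0.004,0,-0.519,-0.519,-0.082,0.005,1,0.004,0,-0.519,-0.519,-0.082,0.005,1,0.004,0,-0.519,-0.519,-0.082,0.005,1,0.004,0,-0.519,-0.519,-0.082,0.005,1,0.004,0,-0.519,-0.519,-0.082,0.005,1,0.004,0,-0.519,-0.519,-0.082,0.05,1,0.004,0,-0.519,-0.519,-0.082,0.1,1,0.004,0,-0.519,-0.519,-0.082,0.12,1,0.004,0,-0.519,-0.519,-0.082,0.12,1],
)

```text
time_s: 6.3
tool_pos: [0.4367, -0.3337, 0.0989]
orientation: [0.481, 0.877, -0.001, -0.007]
wrist_force: [-0.1, 0.4, 0.8]
opening: 0.0857
grasp_force: 0.0
```

Run:
```python
from h import *
import mv
mv.show(); print(mv.delta((.441,-.336,.018),32.4))
exec(open('f1.py').read().split("np.save")[0].split("np.set_print")[0])
z=0.
pt=[(T,(0,.165,.016),ct(556,257)),(T,(.014,-.035,.032),ct(724,129)),(T,(-.014,-.035,.032),ct(738,150)),(T,(.014,.035,.032),ct(666,170)),(T,(-.014,.035,.032),ct(683,191))]
ps=[(S,(0,.165,.016),cs(362,467)),(S,(.014,-.035,.032),cs(592,521)),(S,(-.014,-.035,0),cs(579,563)),(S,(.014,.035,.032),cs(515,497)),(S,(-.014,.035,0),cs(503,528))]
print(fit([.44,-.33,.57],pt)[0],fit([.44,-.33,.57],ps)[0])
ims=[]
for n,(x,y,w,h),k in (('top',(200,180,190,80),4),('scene',(220,140,140,150),2.3)):
    s=snap(n,n+'3'); ims.append(cv2.resize(s['pixels'][y:y+h,x:x+w],(760,320) if n=='top' else (261,280),interpolation=cv2.INTER_CUBIC))
ims[1]=cv2.copyMakeBorder(ims[1],0,0,0,760-261,cv2.BORDER_CONSTANT)
cv2.imwrite('pics/v3.png',np.vstack(ims))
```

```text
t 6.3 p [ 0.4367 -0.3337  0.0989] ang 32.47 z [-0.0137  0.0055 -0.9999] F [-0.143   0.3931  0.7535] op 0.08568376185908562 g 0.0 q [ 0.6674  0.818  -0.1697  1.8965  0.2842  0.4652  0.8603]
(array([-0.0087, -0.012 ,  0.0012]), array([-0.0053,  0.0031,  0.0808]))
[ 0.4378 -0.3344  0.5574] [ 0.4434 -0.3373  0.5696]
```

View pics/v3.png

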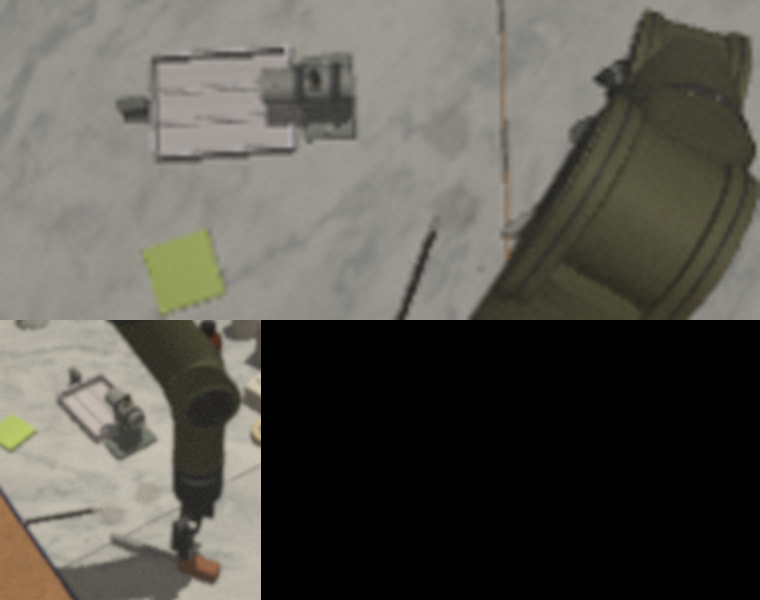

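The tray now sits well in under the outlet with the lug free, and the gripper stands over the wooden handle (scene picture). I'll level the tool, go down and grip.

>>> jog_arm(
  rows=[-0.009,-0.012,0.001,-0.005,0.003,0.03,1,-0.009,-0.012,0.001,-0.005,0.003,0.06,1,-0.009,-0.012,0.001,-0.005,0.003,0.08,1,-0.009,-0.012,0.001,-0.005,0.003,0.08,1,-0.009,-0.012,0.001,-0.005,0.003,0.08,0,-0.009,-0.012,0.001,-0.005,0.003,0.08,-1,-0.009,-0.012,0.001,-0.005,0.003,0.08,-1,-0.009,-0.012,0.001,-0.005,0.003,0.08,-1,-0.009,-0.012,0.001,-0.005,0.003,0.08,-1,-0.009,-0.012,0.001,-0.005,0.003,0.08,-1],
  grip_force=80,
)

```text
time_s: 7.4
tool_pos: [0.4462, -0.339, 0.0256]
orientation: [0.482, 0.876, -0.001, 0.007]
wrist_force: [-1.2, 0.7, 7.9]
opening: 0.0266
grasp_force: 79.8
```

```bash
python3 mv.py .54 -.34 .16 2.5
```

```text
t 7.4 p [ 0.4462 -0.339   0.0256] ang 32.43 z [ 0.0119 -0.0077 -0.9999] F [-1.2164  0.6959  7.9258] op 0.02658690289110924 g 79.77149248123169 q [ 0.633   0.9462 -0.1116  1.9069  0.3204  0.2914  0.8271]
[0.0091 0.011  0.5223] [-0.0528  0.0794 -0.1333]
```

The grip is high on the handle, because the last pose reading was taken before the arm had settled. I'll open, go 7 mm lower, level the tool, move 5 mm forward along the handle and grip again.

```bash
python3 mv.py .4435 -.3348 .0185 32.4
```

```text
t 7.4 p [ 0.4462 -0.339   0.0256] ang 32.43 z [ 0.0119 -0.0077 -0.9999] F [-1.2164  0.6959  7.9258] op 0.02658690289110924 g 79.77149248123169 q [ 0.633   0.9462 -0.1116  1.9069  0.3204  0.2914  0.8271]
[0.0059 0.0128 0.0005] [ 0.0051 -0.0001  0.007 ]
```

>>> jog_arm(
  rows=[0,0,0,0,0,0,0.2,0,0,0,0,0,0,0.4,0.006,0.013,0,0.005,0,0,0.4,0.006,0.013,0,0.005,0,0.007,0.4,0.006,0.013,0,0.005,0,0.007,0.4,0.006,0.013,0,0.005,0,0.007,-1,0.006,0.013,0,0.005,0,0.007,-1,0.006,0.013,0,0.005,0,0.007,-1,0.006,0.013,0,0.005,0,0.007,-1,0.006,0.013,0,0.005,0,0.007,-1],
  grip_force=80,
)

```text
time_s: 8.4
tool_pos: [0.4431, -0.3344, 0.0173]
orientation: [0.482, 0.876, 0.0, -0.001]
wrist_force: [-0.1, 0.1, 2.7]
opening: 0.0268
grasp_force: 78.8
```

```bash
python3 mv.py .54 -.34 .16 2.5
```

```text
t 8.4 p [ 0.4431 -0.3344  0.0173] ang 32.43 z [-0.0017  0.0012 -1.    ] F [-0.0988  0.0598  2.6556] op 0.026795983444382148 g 78.7939202785492 q [ 0.6287  0.9609 -0.1108  1.9072  0.3191  0.2925  0.8245]
[-0.0012 -0.0017  0.5224] [-0.0565  0.0787 -0.1428]
```

```bash
python3 mv.py .516 -.28 .0863 2.5
```

```text
t 8.4 p [ 0.4431 -0.3344  0.0173] ang 32.43 z [-0.0017  0.0012 -1.    ] F [-0.0988  0.0598  2.6556] op 0.026795983444382148 g 78.7939202785492 q [ 0.6287  0.9609 -0.1108  1.9072  0.3191  0.2925  0.8245]
[-0.0012 -0.0017  0.5224] [ 0.0069  0.0907 -0.069 ]
```

>>> jog_arm(
  rows=[-0.001,-0.002,0,0,0,-0.02,-1,-0.001,-0.002,0,0,0,-0.045,-1,-0.001,-0.002,0,0,0,-0.069,-1,-0.001,-0.002,0.1,0.001,0.015,-0.069,-1,-0.001,-0.002,0.2,0.002,0.03,-0.069,-1,-0.001,-0.002,0.3,0.003,0.05,-0.069,-1,-0.001,-0.002,0.4,0.005,0.07,-0.069,-1,-0.001,-0.002,0.48,0.007,0.085,-0.069,-1,-0.001,-0.002,0.522,0.007,0.091,-0.069,-1,-0.001,-0.002,0.522,0.007,0.091,-0.069,-1,-0.001,-0.002,0.522,0.007,0.091,-0.069,-1,-0.001,-0.002,0.522,0.007,0.091,-0.069,-1,-0.001,-0.002,0.522,0.007,0.091,-0.069,-1],
)

```text
time_s: 9.7
tool_pos: [0.5155, -0.2804, 0.0861]
orientation: [0.692, 0.722, -0.0, -0.0]
wrist_force: [1.1, -0.1, -1.2]
opening: 0.0269
grasp_force: 78.9
```

Run:
```python
from h import *
import mv
mv.show()
ims=[]
for n,(x,y,w,h),k in (('top',(260,180,80,60),6),('scene',(250,160,80,80),6)):
    s=snap(n,n+'4'); ims.append(cv2.resize(s['pixels'][y:y+h,x:x+w],None,fx=5,fy=5,interpolation=cv2.INTER_CUBIC))
    print(n,proj(s,[(.523,-.115,.085),(.5055,-.0445,.085),(.5015,.0455,.085)]).round(1)-[x,y])
ims[0]=cv2.copyMakeBorder(ims[0],0,100,0,0,cv2.BORDER_CONSTANT)
cv2.imwrite('pics/v4.png',np.hstack(ims))
```

```text
t 9.7 p [ 0.5155 -0.2804  0.0861] ang 2.48 z [-0.0008 -0.0004 -1.    ] F [ 1.0535 -0.1008 -1.1586] op 0.026878859514965096 g 78.8771903514862 q [ 0.4335  0.8636 -0.0248  1.805   0.0428  0.4741  0.4225]
top [[45.2 14.7]
 [27.8 19.4]
 [ 5.5 21. ]]
scene [[58.7 44.1]
 [43.2 34. ]
 [29.  19.7]]
```

View pics/v4.png

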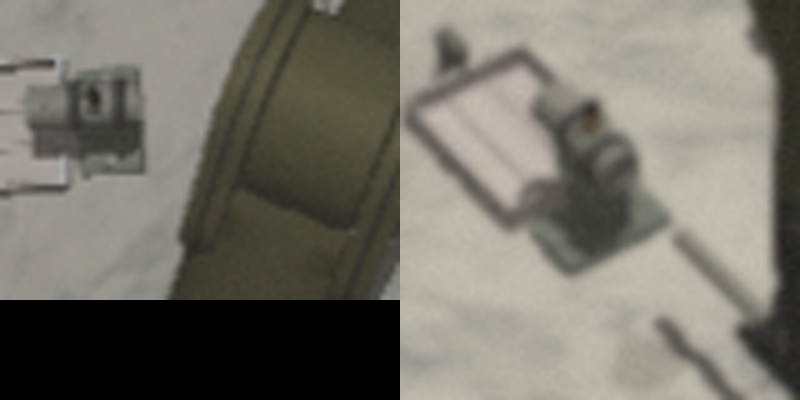

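The scene crop shows the rod level with its tip at about (278,238) in the crop, and the barrel's inlet ring at about (213,165). I'll compare these with the projections.

Run:
```python
from h import *
s=load('scene')
f=lambda P:((proj(s,P)-[250,160]+.5)*5-.5).round(0)
print(f([(.5084,-.1156,.085),(.5084,-.1156,.078),(.5084,-.1156,.092),(.5055,-.0445,.085),(.5055,-.0445,.1025),(.5055,-.0445,.0675),(.523,-.0445,.085),(.488,-.0445,.085),(.5015,.0455,.085),(.5015,.0455,.1025)]).tolist())
print('1px',f([(.5084,-.1156,.085),(.5134,-.1156,.085),(.5084,-.1106,.085),(.5084,-.1156,.09)]).tolist())
for a in [.488,.4955,.503,.5085,.514]: print(a, f([(a,-.1,.085)]))
```

```text
[[278.0, 232.0], [278.0, 239.0], [277.0, 224.0], [218.0, 172.0], [217.0, 153.0], [219.0, 190.0], [240.0, 162.0], [196.0, 182.0], [147.0, 101.0], [145.0, 82.0]]
1px [[278.0, 232.0], [284.0, 229.0], [274.0, 227.0], [277.0, 227.0]]
0.488 [[239. 230.]]
0.4955 [[249. 226.]]
0.503 [[258. 221.]]
0.5085 [[265. 218.]]
0.514 [[272. 215.]]
```

>>> jog_arm(
  rows=[0,0,0,0.02,0,0,-1,0,0,0,0.04,0,0,-1,0,0,0,0.06,0,0,-1,0,0,0,0.06,0,0,-1,0,0,0,0.06,0,0,-1],
)

```text
time_s: 10.3
tool_pos: [0.5137, -0.2199, 0.0862]
orientation: [0.691, 0.723, -0.0, 0.0]
wrist_force: [-0.0, -1.0, -0.9]
opening: 0.0268
grasp_force: 78.9
```

Run:
```python
from h import *
import mv
mv.show(); p=manip.observe()['tool_pos']; a=np.radians(2.48)
tip=p+[-.165*np.sin(a),.165*np.cos(a),-.0013]; inl=np.array([.5055,-.0445,.085])
print('tip',tip)
out=[]
for n,(x,y,w,h) in (('scene',(280,178,36,40)),('top',(270,180,36,40))):
    im=sum(snap(n,n+'5')['pixels'].astype(float) for _ in range(4))/4
    s=load(n); k=11
    c=cv2.resize(im[y:y+h,x:x+w],None,fx=k,fy=k,interpolation=cv2.INTER_CUBIC).clip(0,255).astype(np.uint8)
    th=np.linspace(0,2*np.pi,40); u=np.array([np.cos(a),np.sin(a),0]); 
    for C,r,col in((tip,.007,(0,0,255)),(inl,.0175,(0,255,0)),(inl,.014,(255,255,0))):
        P=np.array([C+r*(np.cos(t)*u+np.sin(t)*np.array([0,0,1])) for t in th])
        q=(proj(s,P)-(x,y)+.5)*k-.5
        cv2.polylines(c,[np.round(q*8).astype(np.int32)],True,col,1,cv2.LINE_AA,3)
    out.append(c)
cv2.imwrite('pics/v5.png',np.hstack(out)); print(np.hstack(out).shape)
```

```text
t 10.3 p [ 0.5137 -0.2199  0.0862] ang 2.56 z [ 0.     -0.0006 -1.    ] F [-0.0076 -0.9811 -0.9098] op 0.02678938182642323 g 78.90219211578369 q [ 0.3275  0.8414 -0.0099  1.892   0.0201  0.408   0.3472]
tip [ 0.5066 -0.0551  0.0849]
(440, 792, 3)
```

View pics/v5.png

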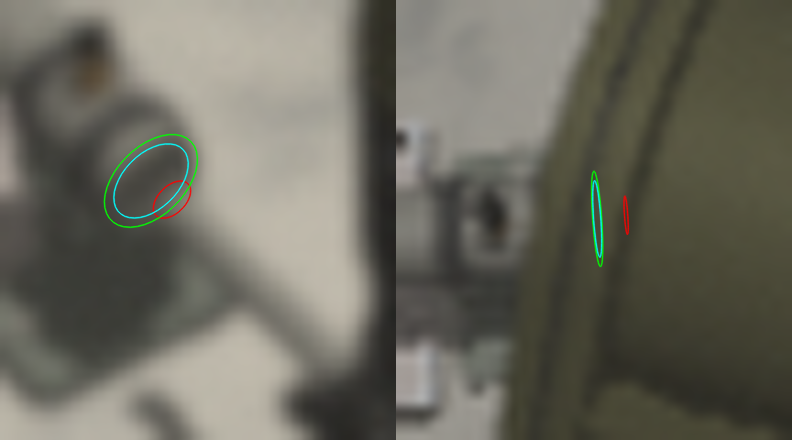

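The rod tip (red, about (172,199) in the crop) lines up with the bore (cyan), and the rod itself may sit 1–2 mm low, which is inside the ±7 mm clearance. I'll raise it 1 mm and insert gently, watching the force.

>>> jog_arm(
  rows=[0,0,0,0,0,-0.001,-1,0,0,0,0.006,0,-0.001,-1,0,0,0,0.012,0,-0.001,-1,0,0,0,0.017,0,-0.001,-1,0,0,0,0.021,0,-0.001,-1,0,0,0,0.021,0,-0.001,-1],
)

```text
time_s: 11.3
tool_pos: [0.5127, -0.1976, 0.0871]
orientation: [0.691, 0.723, -0.0, -0.0]
wrist_force: [0.2, -0.0, -0.8]
opening: 0.0269
grasp_force: 78.9
```

>>> jog_arm(
  rows=[0,0,0,0.003,0,0,-1,0,0,0,0.006,0,0,-1,0,0,0,0.009,0,0,-1,0,0,0,0.012,0,0,-1,0,0,0,0.015,0,0,-1,0,0,0,0.018,0,0,-1,0,0,0,0.02,0,0,-1,0,0,0,0.02,0,0,-1],
  grip_force=100,
)

```text
time_s: 12.1
tool_pos: [0.5121, -0.1813, 0.0875]
orientation: [0.692, 0.722, -0.001, 0.002]
wrist_force: [0.3, -5.3, -0.2]
opening: 0.0264
grasp_force: 102.1
```

```bash
python3 mv.py .5 0 .1 2.5
```

```text
t 12.1 p [ 0.5121 -0.1813  0.0875] ang 2.39 z [ 0.0014 -0.0036 -1.    ] F [ 0.2949 -5.2519 -0.1899] op 0.02635052416434242 g 102.09585070610046 q [0.2514 0.8278 0.0037 1.941  0.0011 0.3705 0.2945]
[ 0.0012  0.0037 -0.002 ] [ 0.1816 -0.0046 -0.0132]
```

>>> jog_arm(
  rows=[0,0,0,0.003,0,0,-1,0,0,0,0.006,0,0,-1,0,0,0,0.009,0,0,-1,0,0,0,0.012,0,0,-1,0,0,0,0.015,0,0,-1,0,0,0,0.018,0,0,-1,0,0,0,0.021,0,0,-1,0,0,0,0.024,0,0,-1,0,0,0,0.026,0,0,-1,0,0,0,0.026,0,0,-1],
)

```text
time_s: 13.1
tool_pos: [0.5106, -0.1522, 0.0871]
orientation: [0.691, 0.723, -0.0, -0.0]
wrist_force: [0.2, -0.8, -1.2]
opening: 0.0265
grasp_force: 102.1
```

Run:
```python
from h import *
import mv
mv.show()
for n in('top','scene'):
    a=load(n)['pixels'].astype(int); b=snap(n,n+'6')['pixels'].astype(int)
    x,y,w,h=(225,190,50,35) if n=='top' else (225,150,60,60)
    d=np.abs(a-b).sum(2)[y:y+h,x:x+w]; print(n,(d>60).sum(), np.argwhere(d>60)[:6].tolist())
```

```text
t 13.1 p [ 0.5106 -0.1522  0.0871] ang 2.56 z [-0.0004  0.0002 -1.    ] F [ 0.1554 -0.8405 -1.2037] op 0.026506026487572776 g 102.08025097846985 q [ 0.1995  0.8222  0.0063  1.9697 -0.0138  0.3502  0.2614]
top 595 [[0, 33], [0, 34], [0, 35], [0, 36], [0, 37], [0, 38]]
scene 74 [[25, 49], [25, 50], [25, 51], [26, 48], [26, 49], [26, 50]]
```

The core has passed the detent. I'll push on steadily until it drops.

>>> jog_arm(
  rows=[0,0,0,0.003,0,0,-1,0,0,0,0.006,0,0,-1,0,0,0,0.009,0,0,-1,0,0,0,0.012,0,0,-1,0,0,0,0.015,0,0,-1,0,0,0,0.018,0,0,-1,0,0,0,0.021,0,0,-1,0,0,0,0.024,0,0,-1,0,0,0,0.027,0,0,-1,0,0,0,0.03,0,0,-1,0,0,0,0.034,0,0,-1,0,0,0,0.038,0,0,-1,0,0,0,0.038,0,0,-1,0,0,0,0.038,0,0,-1,0,0,0,0.038,0,0,-1],
)

```text
time_s: 14.7
tool_pos: [0.509, -0.1151, 0.0871]
orientation: [0.691, 0.722, -0.0, 0.0]
wrist_force: [1.1, 0.4, -0.8]
opening: 0.0267
grasp_force: 102.1
```

```bash
cat > chk.py <<'E'
from h import *
import mv
mv.show()
# change against the picture before the push (scene4: tray at its final place), seen from the scene camera
a=cv2.imread('pics/scene4.png').astype(int); b=snap('scene','scene_'+str(int(manip.observe()['time_s']*10)))['pixels'].astype(int)
s=load('scene')
# tray interior mask at floor
c=np.array([.4995,.094]); t=np.radians(2.8); R=np.array([[np.cos(t),-np.sin(t)],[np.sin(t),np.cos(t)]])
poly=lambda hx,y0,y1,z:np.round(proj(s,[np.r_[c+R@q,z] for q in((-hx,y0),(hx,y0),(hx,y1),(-hx,y1))])).astype(np.int32)
big=np.zeros(b.shape[:2],np.uint8); cv2.fillPoly(big,[poly(.12,-.1,.13,0)],1)
d=((np.abs(a-b).sum(2)>70)&(big>0)).astype(np.uint8)
n,l,st,ce=cv2.connectedComponentsWithStats(d)
for i in range(1,n):
    if st[i,4]>8: print('blob px',ce[i].round(1),'box',st[i],'world z.016',world(s,[ce[i]],.016)[0].round(3))
print('tray px',poly(.051,-.071,.071,.004).tolist())
E
python3 chk.py
```

```text
t 14.7 p [ 0.509  -0.1151  0.0871] ang 2.51 z [-0.0002 -0.0005 -1.    ] F [ 1.1209  0.4092 -0.7934] op 0.026749318669954746 g 102.0835268497467 q [ 0.1239  0.8153  0.0163  2.0029 -0.0357  0.3236  0.2127]
blob px [299.4 187.5] box [289 168  27  34 435] world z.016 [0.577 0.033 0.016]
blob px [269.5 183.7] box [262 176  17  15 147] world z.016 [0.495 0.114 0.016]
tray px [[272, 205], [295, 193], [275, 173], [252, 184]]
```

The force is free, and something new lies at about (.495,.114) in the tray, about 67 mm beyond the outlet, which matches the expected 30–90 mm. I'll draw the plunger straight out.

>>> jog_arm(
  rows=[0,0,0,-0.008,0,0,-1,0,0,0,-0.02,0,0,-1,0,0,0,-0.032,0,0,-1,0,0,0,-0.044,0,0,-1,0,0,0,-0.056,0,0,-1,0,0,0,-0.068,0,0,-1,0,0,0,-0.08,0,0,-1,0,0,0,-0.092,0,0,-1,0,0,0,-0.104,0,0,-1,0,0,0,-0.116,0,0,-1,0,0,0,-0.128,0,0,-1,0,0,0,-0.14,0,0,-1,0,0,0,-0.152,0,0,-1,0,0,0,-0.164,0,0,-1,0,0,0,-0.175,0,0,-1,0,0,0,-0.182,0,0,-1,0,0,0,-0.185,0,0,-1,0,0,0,-0.185,0,0,-1,0,0,0,-0.185,0,0,-1],
)

```text
time_s: 16.65
tool_pos: [0.5172, -0.2989, 0.0871]
orientation: [0.691, 0.723, 0.0, -0.0]
wrist_force: [-0.6, 0.5, -1.0]
opening: 0.0264
grasp_force: 102.1
```

```bash
python3 chk.py
python3 - <<'E'
from h import *
g=cv2.cvtColor(load('scene')['pixels'],cv2.COLOR_BGR2GRAY); g0=cv2.cvtColor(cv2.imread('pics/scene4.png'),cv2.COLOR_BGR2GRAY)
print((g[172:194,256:284]//10)); print(g0[172:194,256:284]//10)
import mv; p=manip.observe()['tool_pos']; print(mv.delta((p[0],p[1],.0190),2.5))
E
```

```text
t 16.65 p [ 0.5172 -0.2989  0.0871] ang 2.57 z [-0.0004  0.0005 -1.    ] F [-0.611   0.4823 -1.0257] op 0.026404732412035534 g 102.08303689956665 q [ 0.4651  0.8709 -0.0318  1.7714  0.05    0.5006  0.4455]
blob px [269.6 183.7] box [262 176  17  15 135] world z.016 [0.495 0.114 0.016]
tray px [[272, 205], [295, 193], [275, 173], [252, 184]]
[[15 12  8  6  6  8  9 12 15 15 14 12 11 10 10  9 10 11 10 10 10 12 14 16
  17 18 18 18]
 [15 12  8  8  9 10 11 12 13 13 11 11 10 10 10 11 12 14 14 13 10 10 11 14
  16 17 17 17]
 [14 11 10 10 12 12 11 11 11 10 10 10 11 12 13 14 15 16 16 15 13 11 10 11
  14 16 17 17]
 [14 12 12 12 12 11 10 10 10 10 10 11 13 14 15 16 17 17 18 17 15 12 10 10
  12 14 16 17]
 [14 13 12 12 11 10 10 10 10 10 12 13 15 16 17 17 18 18 18 18 17 15 12 11
  12 13 15 15]
 [13 11 10 10 10 10 11 11 11 11 12 13 15 16 17 17 18 18 18 18 17 15 13 13
  13 14 14 15]
 [10 10 10 10 11 13 13 12 12 12 13 13 14 15 16 17 17 18 18 18 16 15 13 13
  13 14 14 14]
 [10 11 11 12 14 15 14 13 11 12 12 13 13 14 15 16 17 17 17 17 15 13 12 12
  13 13 14 14]
 [11 13 14 15 16 16 15 12 11 10 11 12 13 14 1
[... 2533 characters left out ...]
 8]
 [11 13 16 17 18 18 18 18 17 17 17 17 17 18 18 18 18 18 18 17 17 16 15 13
  10  7  6  8]
 [ 9 11 13 16 17 17 18 18 18 18 17 16 17 17 18 18 18 18 18 18 17 17 16 14
  11  8  6  7]
 [10  9 11 13 16 17 18 18 18 18 18 17 16 17 17 18 18 18 18 18 18 17 16 15
  13  9  6  6]
 [12 10 10 11 14 16 17 18 18 18 18 17 17 16 17 17 18 18 18 18 18 18 17 16
  13 10  7  6]
 [14 11  9  9 11 14 16 17 18 18 18 18 17 16 16 17 17 18 18 18 18 18 18 17
  15 11  7  6]
 [16 13 10  9  9 11 14 16 17 18 18 18 18 18 16 16 17 17 18 18 18 18 18 17
  15 11  8  6]
 [17 15 12 10  9  9 11 14 16 17 18 18 18 18 18 17 16 17 17 18 18 18 18 17
  15 12  9  7]]
(array([-0.0004, -0.0005,  0.0015]), array([-0.    ,  0.    ,  0.0681]))
```

The core lies still and lengthwise on the tray floor. I'll lower the plunger flat onto the bench and let it go.

>>> jog_arm(
  rows=[0,0,0,0,0,0.015,-1,0,0,0,0,0,0.03,-1,0,0,0,0,0,0.045,-1,0,0,0,0,0,0.056,-1,0,0,0,0,0,0.063,-1,0,0,0,0,0,0.066,-1,0,0,0,0,0,0.068,-1,0,0,0,0,0,0.069,-1,0,0,0,0,0,0.069,-1,0,0,0,0,0,0.069,-1],
)

```text
time_s: 17.7
tool_pos: [0.5174, -0.2998, 0.0186]
orientation: [0.691, 0.723, -0.0, 0.0]
wrist_force: [-0.1, -0.1, -1.3]
opening: 0.0264
grasp_force: 102.1
```

>>> jog_arm(
  rows=[0,0,0,0,0,0.0005,-1,0,0,0,0,0,0.001,-1,0,0,0,0,0,0.0015,-1,0,0,0,0,0,0.0015,-1,0,0,0,0,0,0.0015,-1],
)

```text
time_s: 18.2
tool_pos: [0.5172, -0.2999, 0.0174]
orientation: [0.691, 0.722, -0.0, 0.0]
wrist_force: [-1.1, 0.8, 4.1]
opening: 0.0268
grasp_force: 103.1
```

Touching the bench (+4 N). Release and lift away.

>>> jog_arm(
  rows=[0,0,0,0,0,0,-0.2,0,0,0,0,0,0,0.2,0,0,0,0,0,0,0.6,0,0,0,0,0,0,0.6,0,0,0,0,0,0,0.6,0,0,0,0,0,-0.03,0.6,0,0,0,0,0,-0.08,0.6,0,0,0,0,0,-0.13,0.6,0,0,0,0,0,-0.18,0.6,0,0,0,0,0,-0.2,0.6,0,0,0,0,0,-0.2,0.6,0,0,0,0,0,-0.2,0.6],
)

```text
time_s: 19.4
tool_pos: [0.5168, -0.2994, 0.2165]
orientation: [0.691, 0.723, -0.0, -0.0]
wrist_force: [-0.2, 0.3, -1.7]
opening: 0.0683
grasp_force: 0.0
```

```bash
python3 chk.py
python3 - <<'E'
from h import *
s=load('scene'); b=s['pixels'].astype(int)
# brown handle pixels vs expected place on the bench
m=((b[...,2]-b[...,0]>45)&(b[...,2]>90)).astype(np.uint8); n,l,st,ce=cv2.connectedComponentsWithStats(m)
print([(ce[i].round(1).tolist(),st[i].tolist()) for i in range(1,n) if 20<st[i,4]<2000])
print(proj(s,[(.5172,-.300,.02),(.5187,-.335,.016),(.51,-.135,.016)]).round(1))
E
```

```text
t 19.4 p [ 0.5168 -0.2994  0.2165] ang 2.53 z [-0.0004 -0.0002 -1.    ] F [-0.1881  0.2825 -1.7255] op 0.06831550233597919 g 0.0 q [ 0.47    0.6832 -0.0386  1.6876  0.0354  0.7718  0.4588]
blob px [269.6 183.8] box [262 177  17  15 140] world z.016 [0.495 0.113 0.016]
tray px [[272, 205], [295, 193], [275, 173], [252, 184]]
[([267.1, 114.0], [253, 108, 31, 13, 146]), ([225.6, 199.7], [214, 191, 25, 18, 267]), ([365.3, 199.6], [356, 193, 17, 12, 72]), ([170.3, 215.6], [167, 211, 7, 10, 42]), ([340.9, 253.7], [334, 248, 14, 13, 105]), ([365.4, 370.7], [353, 363, 26, 17, 238]), ([623.4, 397.8], [619, 395, 10, 5, 28])]
[[338.9 252.9]
 [345.7 260.7]
 [309.1 223.1]]
```

The handle is on the bench where it was expected, the core is still in the tray, and the gripper is clear. Handing in.

```bash
python3 -c "
from plant import manip
print(manip.sign_off())"
```

```text
the job is handed in; nothing more can be done
None
```

I handed the job in at about 19.5 s: the core was pushed out into the tray, and the plunger was drawn out and laid flat on the bench. The bottle, tape roll and jar were never approached, and the hand-in gave no verdict.

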